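Tip a tube into the welding jig and flip the clamp over

TASK

A length of square steel tube stands on end in the channel of the welding jig: push it over so that it falls flat along the channel towards the end stop, then push it along the channel until its end is right up against the stop, and only then flip the swing clamp over so that it rests on the tube. Do it all by pushing; do not lift or carry anything, and leave the short tube piece, tape measure, jar and mallet where they are.

Things in the scene. Friction and masses are not known exactly. Their poses are not given: they have to be found in the camera images.
- jig: Welding jig fixed to the table. Origin at table height on the channel's centre line, z up. Steel base 10 mm thick, x -85 to 50, y -145 to 145 mm. The channel runs along y, 48 mm wide, between two rails 12 mm thick with tops 25 mm above the table; open at its +y end, end stop at its -y end.
- stop_face (a point): Middle of the end stop's face: x 0, y -120, z 30 mm in the jig's frame. The stop is a block 72 mm wide across the channel, top 55 mm above the table; a lying tube is home when its end cap touches this face.
- tube: Loose square steel tube 40 x 40 x 140 mm, both ends capped flat, 0.35 to 0.65 kg. Origin at the centre of its lower end cap, z along it. It stands on the jig's base (10 mm high) in the channel, 75 to 105 mm from the jig's origin towards +y, square to the rails. Pushed near its top towards the stop it tips over its lower edge and falls flat, some cm short of the stop; lying, its top is 50 mm high.
- tube_center (a point): Centre of the tube, 70 mm from either end. When the tube lies home it is at x 0, y -50, z 30 mm in the jig's frame.
- clamp (a joint): Swing clamp, rad. 0: arm level across the channel, pad resting on a lying tube; grows as the arm rises; 1.57 straight up; starts at 1.75 to 1.95, leaning away from the channel; limits -0.25 (empty channel) and 2.1. About 1 N moves it. It stays where left within about 0.4 rad of upright; pushed further towards the channel it falls onto the tube by itself.
- clamp_pivot (a point): Clamp's hinge, beside the channel on its -x side (near the robot): x -58, y -75, z 65 mm in the jig's frame, axis along the jig's y. It sits on a block 36 x 50 mm, top 50 mm above the table, between ears up to 76 mm.
- clamp_tip (a point): Free end of the clamp's steel arm, 85 mm from the hinge, mid-thickness. The arm is 22 mm wide and 14 mm thick, with a rubber pad of 18 mm diameter under it, 58 mm from the hinge.
- offcut: Bystander: short piece of the same square tube, 40 x 40 x 70 mm, standing on the table beyond the jig. Origin at the centre of its underside.
- tape_measure: Bystander: tape measure, 66 x 34 x 60 mm, standing on the table. Origin at the centre of its underside.
- jar: Bystander: closed jar, 64 mm diameter, 85 mm high. Origin at the centre of its underside.
- mallet: Bystander: rubber mallet lying on the table to the robot's right, head 56 mm diameter and 95 mm long, handle 24 mm thick, about 265 mm long in all. Origin on the table, under the handle; handle towards its -x, head centred 75 mm towards its +x.
There are look-alikes about, which are no part of the job. Leave any blue or brown look-alike of the tube alone.

How it is judged:
By the outcome, as a careful person would: the job done as asked, in the order asked, and still so for the second after the job is handed in, with the robot touching nothing.
It also fails if it takes over 48 s, if anything falls off the work surface, if the arm or the gripper's body presses on something with over 40 N, if the wrist force passes 120 N, or if a joint passes its speed limit or range.

ROBOT

A 6-joint arm with a two-finger parallel gripper is mounted at the origin on the work surface. World frame = base frame: x ahead of the robot, y to its left, z up, the work surface at z = 0. Lengths are in mm, angles in rad, forces in N, time in s.
With the tool pointing down it reaches from about 350 to 875 mm from the base axis. Payload 4.2 kg.
Tool frame: the origin (TCP) lies where the fingers leave the gripper's body, on its centre line; the fingertips stand 73 mm ahead of it and the grasp point (between the pads) lies 54 mm ahead of it; z points along the fingers, y is the direction in which the jaws open and shut (so a half turn about z gives the same grasp; the last joint's range is limited). The gripper opens to 85 mm and grips with 20 to 120 N. Pads are 22 mm wide; open, the fingers measure 114 mm over their backs; the gripper's body (76 mm by 85 mm) begins 54 mm behind the grasp point. The pads swing forward as they close: fully open they stand 13 mm farther back than shut.
Start: joints at [1.491, 0.385, 0.008, 0, -1.194, -0.259], TCP at [207.689, 589.461, 303.912] pointing down, gripper open.
Joint ranges: [-3.14, 3.14], [-1.21, 2.06], [-1.07, 1.41], [-3.16, 2.05], [-2.99, -0.16], [-3.1, 3.1]. Speed limits (rad/s): [2.79, 2.79, 3.14, 3.14, 3.14, 3.14].

INTERFACE

Orientations are given as a unit quaternion [x, y, z, w].
In Python, from bench import arm gives the robot as it stands.
- The arm moves only by the tool apply_moves, never from a script. Its argument "increments" is a list that holds one entry, the list of rows, each a list of 7 numbers: the shift along the tool's x, y, z scaled (see below), then the turn, a rotation vector about the tool's x, y, z scaled (see below), then the gripper's target within -1 to 1 (fully open at 1, half-way at 0, shut at -1). A call has 1 to 10 rows; each row is the pose to reach, as a shift and turn from the pose commanded when the call began, along the tool's axes at that moment; what a row does not reach only later rows make up. The controller multiplies each number of a shift by 100 mm and each number of a turn by 0.5 rad. A row lasts 1/10 s, in which the tool goes at most 50 mm and 8.59 degrees, less where a joint would pass 70% of its speed; a pose out of reach is approached as far as the arm can. A call with a number of a shift or a turn outside -1 to 1 is refused whole. A call with a gripper value outside its range is refused whole. The fingers move at their own pace and stop on an object; the grip force is fixed at half the most. Time passes only in rows, so rows that repeat a pose let the fingers close. It gives the time, the measured TCP pose, the force and the opening at its end, in the units of the state.
- arm.read_state(): the state, without advancing time (a new reading comes with each control period).
- arm.get_image(name): name is "scene" or "top" or "wrist"; returns a dict with "img" (400x640x3 uint8, red, green, blue), "fx", "fy", "cx", "cy" (pixels), "pose" (4x4, takes a point from camera to world coordinates). Camera axes: x right, y up, looking along -z (the intrinsics and any distortion apply to the point x, -y, -z); pixel columns grow to the right and rows downward; lengths in mm; the calibration is good to about 2 mm. A picture is of the moment at which its call begins. There is no depth.
- arm.job_done(): hands the job in, once; it reports no verdict.
Trained networks look in a picture, given as the dict that the camera call returned (one of the last four; its "shot" number tells which), for a name from the list of things; names that differ only in an ending like _2 or _b are one class to them, and where a whole thing is asked for, a point or a joint stands for the part that bears it (a point fixed in the world has none). Each returns a list of dicts, best first, with "conf" (0 to 1); they miss things now and then, are a little off and sometimes report something else, mostly with a low value. They report only what shows in the picture. A call takes as long as a camera call. They do not tell look-alikes from the thing itself.
- arm.outline_of(label, picture): "pixels" (400x640 bool, what is visible of it) and "box" ([centre column, centre row, width, height] in pixels, round what is visible of it).
- arm.mark_of(label, picture): "at" ([column, row] in pixels: a listed point, or the origin of a listed thing).
The state is a dict: "clock": time; "joints": joint angles; "joint_vel": joint speeds; "joint_efforts": joint torques, N m; "position": TCP position; "ee_rot": TCP orientation; "contact_force": force on the tool from outside, world axes, zero at the start; "wrist_torque": the same for the moment, N m; "gripper_width": finger opening in mm.
Only numpy, scipy, OpenCV 4.12 (cv2) and the standard library are available. Lean on these libraries where they do the work, as an engineer would, in place of code of your own. Each camera call takes 0.05 s, during which the arm holds its last target.

## Working session

There is one attempt and no reset: what is moved stays moved. The work goes in short steps, Python scripts to look and compute and a tool call to move; the robot and the scene stay as the last step left them, time stands still between calls to the robot, and variables do not carry over. Pictures are saved under pics/ and viewed, and the job is handed in when it is done.

Besides the shell and the picture viewer there is one more tool, called after "Request:" as name([rows], argument=value, ...), one row to a line, values as JSON. apply_moves: Moves the arm, as the interface text tells. Shifts and turns lie within -1 to 1; 1 stands for 100 mm of shift or 0.5 rad of turn. Its arguments: {"type":"object","properties":{"increments":{"type":"array"}},"required":["increments"]}

```bash
ls; mkdir -p pics; cat > h.py <<'E'
import numpy as np, cv2
from bench import arm
def save(p,n): cv2.imwrite('pics/'+n+'.png',p['img'][:,:,::-1])
def proj(p,X):
    T=np.linalg.inv(np.array(p['pose'])); X=np.atleast_2d(X)
    c=X@T[:3,:3].T+T[:3,3]
    return np.c_[p['cx']+p['fx']*c[:,0]/-c[:,2], p['cy']+p['fy']*-c[:,1]/-c[:,2]]
def ray(p,uv):
    T=np.array(p['pose']); d=np.array([(uv[0]-p['cx'])/p['fx'],-(uv[1]-p['cy'])/p['fy'],-1.])
    return T[:3,3],T[:3,:3]@d
def atz(p,uv,z):
    o,d=ray(p,uv); return o+d*(z-o[2])/d[2]
E
python3 - <<'E'
from h import *
s=arm.read_state(); print(s)
for n in ['scene','top']:
    p=arm.get_image(n); save(p,n+'0'); print(n,p['fx'],p['fy'],p['cx'],p['cy'],np.round(p['pose'],3).tolist(),[k for k in p])
    for l in ['jig','tube','stop_face','tube_center','clamp','clamp_pivot','clamp_tip','offcut','tape_measure','jar','mallet']:
        m=arm.mark_of(l,p); print(l,[(np.round(q['at'],1).tolist(),round(q['conf'],2)) for q in m])
        if l in('tube','clamp','jig'): print('  out',[(np.round(q['box'],1).tolist(),round(q['conf'],2)) for q in arm.outline_of(l,p)])
E
```

```text
pics
{'clock': 0.0, 'joints': array([ 1.49059503e+00,  3.85566597e-01,  6.61232383e-03, -4.96451522e-04,
       -1.19398428e+00, -2.58568923e-01]), 'joint_vel': array([0.00033243, 0.00051685, 0.00020202, 0.00243551, 0.00153575,
       0.00043839]), 'joint_efforts': array([ 4.06829940e-04, -3.92294955e+01,  1.88401258e+01,  4.18608114e+00,
       -4.53083689e-03, -4.25014434e-06]), 'position': array([207.55739485, 589.07754513, 302.81043509]), 'ee_rot': array([ 9.85672574e-01, -1.68666464e-01, -1.34396719e-04,  1.08740341e-03]), 'contact_force': array([ 0.43255787,  0.34455311, -0.08764027]), 'wrist_torque': array([-0.07837123, -0.02078294,  0.03450501]), 'gripper_width': 85.26179461943626}
scene 368.4535914234779 368.4535914234779 315.84897761026025 198.02919588352532 [[0.835, -0.334, 0.437, 980.267], [0.55, 0.475, -0.687, -766.058], [0.022, 0.814, 0.581, 625.858], [0.0, 0.0, 0.0, 1.0]] ['img', 'fx', 'fy', 'cx', 'cy', 'pose', 'shot']
jig [([328.2, 195.8], 0.58)]
  out [([318.8, 192.8, 72.2, 69.6], 0.94)]
tube [([287.2, 171.4], 0.98), ([338.4, 178.7], 0.81), ([356.7, 165.1], 0.79), ([298.5, 184.1], 0.35)]
  out [([358.2, 146.5, 19.7, 39.8], 0.78), ([286.2, 152.2, 17.2, 51.3], 0.73), ([337.9, 160.6, 18.1, 54.1], 0.6)]
stop_face [([312.8, 209.0], 0.68)]
tube_center [([360.1, 145.6], 0.75), ([336.2, 159.5], 0.74), ([284.3, 153.6], 0.64)]Traceback (most recent call last):
  File "<stdin>", line 6, in <module>
ValueError: it knows: clamp_pivot, clamp_tip, jar, jig, mallet, offcut, stop_face, tape_measure, tube, tube_center
```

```bash
python3 - <<'E'
from h import *
for n in ['scene','top']:
    p=arm.get_image(n); save(p,n+'1'); print(n,p['fx'],p['cx'],p['cy'],np.round(p['pose'],3).tolist())
    cv2.imwrite('pics/%s1b.png'%n,cv2.resize(p['img'][:,:,::-1],(800,500)))
    import pickle; pickle.dump(p,open(n+'.pkl','wb'))
    for l in (['clamp_tip','clamp_pivot'] if n=='scene' else ['jig','tube','stop_face','clamp_pivot','clamp_tip']):
        m=arm.mark_of(l,p); print(l,[(np.round(q['at'],1).tolist(),round(q['conf'],2)) for q in m])
E
```

```text
scene 368.4535914234779 315.84897761026025 198.02919588352532 [[0.835, -0.334, 0.437, 980.267], [0.55, 0.475, -0.687, -766.058], [0.022, 0.814, 0.581, 625.858], [0.0, 0.0, 0.0, 1.0]]
clamp_tip [([289.2, 160.5], 0.68)]
clamp_pivot [([297.2, 187.8], 0.7)]
top 503.2432698791002 313.20993047673454 196.0811441337322 [[0.012, 0.995, -0.098, 413.27], [-1.0, 0.012, 0.001, -93.082], [0.002, 0.098, 0.995, 1291.497], [0.0, 0.0, 0.0, 1.0]]
jig [([278.0, 196.1], 0.93)]
tube [([261.6, 270.0], 0.94), ([190.1, 205.4], 0.77), ([242.7, 203.2], 0.67)]
stop_face [([322.2, 187.2], 0.8)]
clamp_pivot [([307.6, 215.6], 0.96)]
clamp_tip [([313.0, 222.6], 0.55), ([422.7, 214.5], 0.52)]
```

```bash
python3 - <<'E'
import cv2
a=cv2.imread('pics/scene1.png')[100:250,240:420]
cv2.imwrite('pics/c1.png',cv2.resize(a,(720,600),interpolation=cv2.INTER_CUBIC))
E
```

```text
(no output)
```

View pics/scene1b.png

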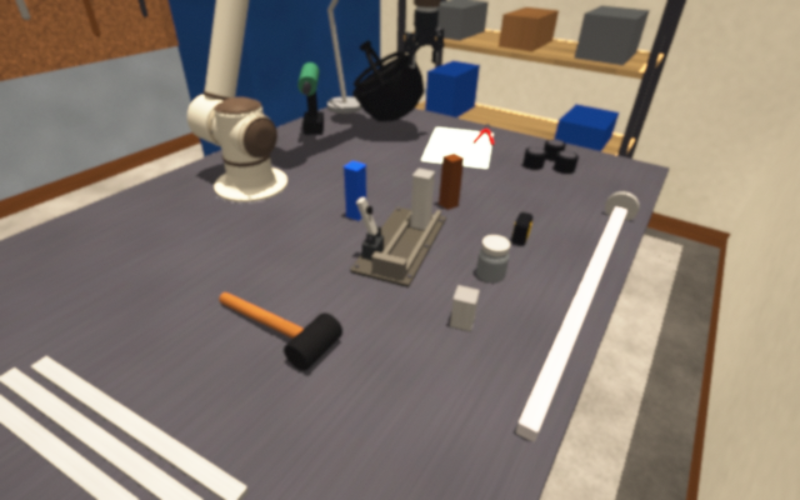

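View pics/top1b.png

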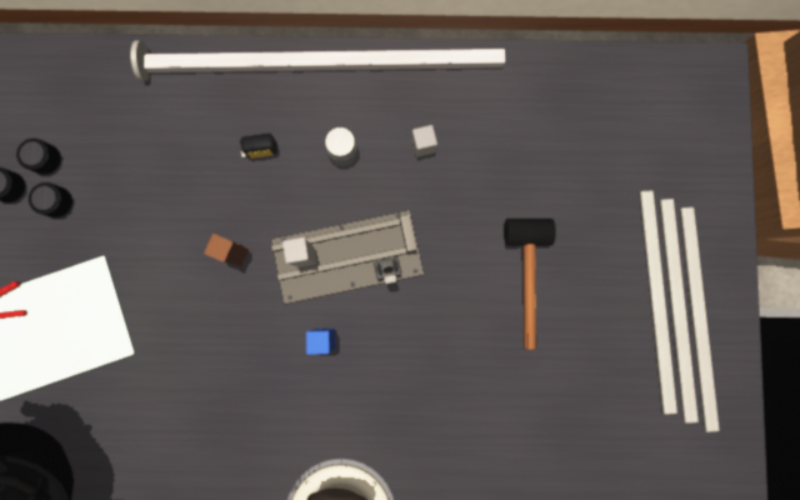

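View pics/c1.png

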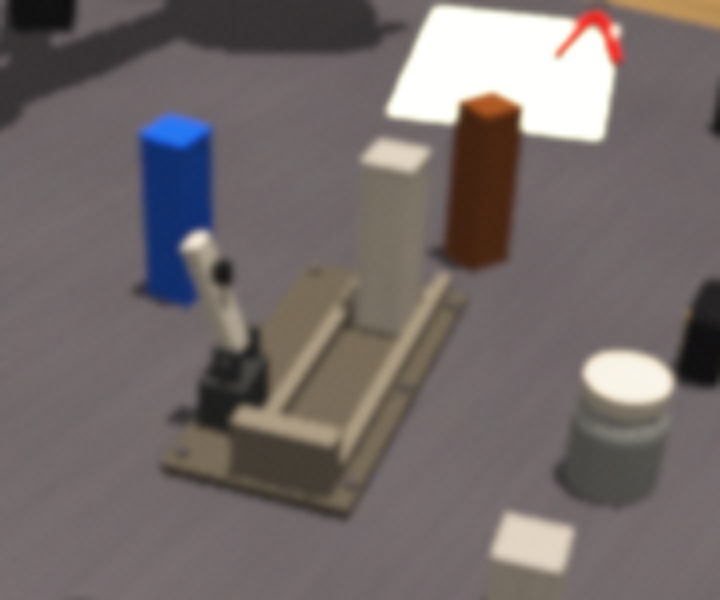

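The candidates for the tube in the scene picture are blue (286,152), brown (358,146) and bare steel (338,160). The steel one stands in the jig's channel and fits the description. The crop confirms it. Next I'll fit the jig pose.

```bash
python3 - <<'E'
import cv2
a=cv2.imread('pics/top1.png')[160:250,210:345]
cv2.imwrite('pics/c2.png',cv2.resize(a,(810*0+800,533),interpolation=cv2.INTER_CUBIC))
E
```

```text
(no output)
```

View pics/c2.png

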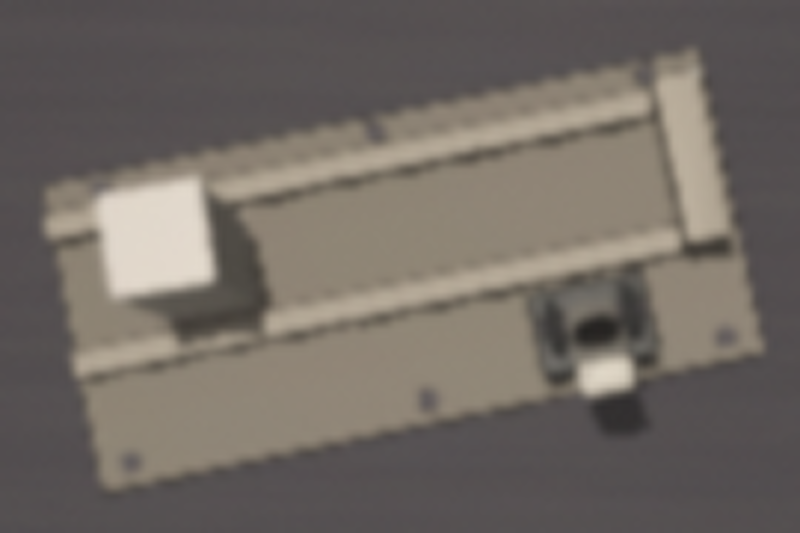

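```bash
cat > fit.py <<'E'
from h import *
import pickle
from scipy.optimize import least_squares
t=pickle.load(open('top.pkl','rb')); s=pickle.load(open('scene.pkl','rb'))
k=800/135
C=lambda u,v:(210+u/k,160+v/k)
S=lambda u,v:(240+u/4,100+v/4)
pts=[(t,C(45,190),(50,145,10)),(t,C(103,490),(-85,145,10)),(t,C(765,350),(-85,-145,10)),
 (t,C(276,0+325),(-36+12,145-70,25))][:3]
pts+=[(t,C(697,48),(50,-145,10)),(t,(322.2,187.2),(0,-120,30)),(t,(307.6,215.6),(-58,-75,65)),
 (s,S(165,465),(-85,-145,10)),(s,S(347,517),(50,-145,10)),(s,S(467,298),(50,145,10))]
def W(q,X):
    c,n=np.cos(q[2]),np.sin(q[2]); X=np.array(X,float)
    return np.array([q[0]+c*X[0]-n*X[1],q[1]+n*X[0]+c*X[1],X[2]])
f=lambda q:np.concatenate([(proj(p,W(q,X))[0]-u) for p,u,X in pts])
r=least_squares(f,[440,-60,.2],loss='soft_l1'); 
if __name__=='__main__':
    print(r.x); print(np.round(f(r.x).reshape(-1,2),1).tolist())
    # tube top corners from top crop
    for u in [(98,195),(203,178),(218,285),(118,298)]:
        w=atz(t,C(*u),150); d=w[:2]-r.x[:2]; c,n=np.cos(r.x[2]),np.sin(r.x[2]); print('tube top corner jig',np.round([c*d[0]+n*d[1],-n*d[0]+c*d[1]],1))
    for a in (1.75,1.85,1.95):
        X=(-58+85*np.cos(a),-75,65+85*np.sin(a)); print(a,proj(t,W(r.x,X)),proj(s,W(r.x,X)),np.round(W(r.x,X),1))
E
python3 fit.py
```

```text
[ 5.32244025e+02 -8.51892130e-01  2.24244175e-01]
[[-0.6, -0.8], [-0.1, 0.4], [-0.1, -0.0], [0.1, -0.3], [0.3, 0.6], [2.2, -2.5], [-1.6, -0.7], [0.3, -1.6], [-0.0, -1.3]]
tube top corner jig [ 21.5 101.8]
tube top corner jig [19.4 61. ]
tube top corner jig [-22.3  63.5]
tube top corner jig [-19.1 102. ]
1.75 [[311.06997035 217.19153661]] [[293.32963685 159.39402272]] [477.6 -90.2 148.6]
1.85 [[311.83531415 220.79279663]] [[290.43223535 159.43460539]] [469.5 -92.1 146.7]
1.95 [[312.57709722 224.30151691]] [[287.64374264 159.76369327]] [461.7 -93.9 144. ]
```

```bash
cat >> h.py <<'E'
J=np.array([532.2,-0.9,0.224])
def j2w(X):
    c,n=np.cos(J[2]),np.sin(J[2]); return np.array([J[0]+c*X[0]-n*X[1],J[1]+n*X[0]+c*X[1],X[2]])
def w2j(w):
    c,n=np.cos(J[2]),np.sin(J[2]); d=w[0]-J[0],w[1]-J[1]; return np.array([c*d[0]+n*d[1],-n*d[0]+c*d[1],w[2]])
from scipy.spatial.transform import Rotation as Ro
def st():
    s=arm.read_state(); R=Ro.from_quat(s['ee_rot']).as_matrix()
    print('t',s['clock'],'pos',np.round(s['position'],1),'tipjig',np.round(w2j(np.array(s['position'])+R[:,2]*73),1),'F',np.round(s['contact_force'],1),'w',round(s['gripper_width'],1))
    print('tool x in world ang',np.arctan2(R[1,0],R[0,0]), 'z',np.round(R[:,2],3)); return s,R
def to(tipj):
    s,R=st(); T=j2w(tipj)-R[:,2]*73-s['position']; print('tool delta',np.round(R.T@T,1))
E
python3 - <<'E'
from h import *
import pickle
t=pickle.load(open('top.pkl','rb'))
k=1.25
for n,u,z in [('brown top',(219,248),140),('blue top',(318,343),140),('brown',(219,248),150)]:
    w=atz(t,(u[0]*.8,u[1]*.8),z); print(n,w.round(),w2j(w).round())
to((0,135,150))
E
```

```text
brown top [517. 222. 140.] [ 35. 221. 140.]
blue top [347.  36. 140.] [-172.   78.  140.]
brown [517. 220. 150.] [ 34. 218. 150.]
t 0.8 pos [207.7 589.5 304. ] tipjig [-185.3  647.7  231. ] F [ 0.3 -0.2 -0.3] w 85.5
tool x in world ang -0.3387483783984068 z [-0.  0. -1.]
tool delta [430.3 334.8  80.9]
```

Request:
apply_moves([
  [[0.33,0.26,0,0,0,0,-1],[0.67,0.52,0,0,0,0,-1],[1,0.78,0,0,0,0,-1]],
])

```text
clock: 1.1
position: [276.5, 481.5, 303.8]
ee_rot: [0.986, -0.168, 0.0, 0.0]
contact_force: [0.9, -0.0, 1.1]
gripper_width: 44.1
```

Request:
apply_moves([
  [[0.33,0.26,0,0,0,0,-1],[0.67,0.52,0,0,0,0,-1],[1,0.78,0,0,0,0,-1]],
])

```text
clock: 1.4
position: [345.1, 374.3, 304.2]
ee_rot: [0.986, -0.168, 0.0, -0.0]
contact_force: [0.4, -0.6, 0.3]
gripper_width: -0.0
```

Request:
apply_moves([
  [[0.33,0.26,0,0,0,0,-1],[0.67,0.52,0,0,0,0,-1],[1,0.78,0,0,0,0,-1]],
])

```text
clock: 1.7
position: [413.5, 267.5, 304.3]
ee_rot: [0.986, -0.168, 0.0, -0.0]
contact_force: [0.5, 0.5, -0.4]
gripper_width: 0.2
```

Request:
apply_moves([
  [[0.33,0.26,0,0,0,-0.25,-1],[0.67,0.52,0,0,0,-0.5,-1],[1,0.78,0,0,0,-0.75,-1],[1,0.78,0,0,0,-1,-1],[1,0.78,0,0,0,-1,-1]],
])

```text
clock: 2.2
position: [481.7, 161.1, 303.9]
ee_rot: [0.997, 0.079, -0.0, -0.0]
contact_force: [-1.1, -0.3, 0.3]
gripper_width: -0.1
```

```bash
python3 -c "
from h import *
to((0,130,135))"
```

```text
t 2.2 pos [481.7 161.1 303.9] tipjig [-13.2 169.2 230.9] F [-1.1 -0.3  0.3] w -0.1
tool x in world ang 0.15835638438242566 z [-0.  0. -1.]
tool delta [15.8 38.2 95.9]
```

Request:
apply_moves([
  [[0.16,0.38,0,0,0,-0.13,-1],[0.16,0.38,0.35,0,0,-0.13,-1],[0.16,0.38,0.7,0,0,-0.13,-1],[0.16,0.38,1,0,0,-0.13,-1],[0.16,0.38,1,0,0,-0.13,-1]],
])

```text
clock: 2.7
position: [500.7, 126.9, 200.2]
ee_rot: [0.994, 0.112, -0.004, 0.002]
contact_force: [-0.4, -0.9, 0.2]
gripper_width: -0.1
```

```bash
python3 -c "
from h import *
to((0,118,131))
p=arm.get_image('scene');a=p['img'][60:260,230:430,::-1];cv2.imwrite('pics/c3.png',cv2.resize(a,(600,600),interpolation=cv2.INTER_CUBIC))"
```

```text
t 2.7 pos [500.7 126.9 200.2] tipjig [ -2.9 131.5 127.2] F [-0.4 -0.9  0.2] w -0.1
tool x in world ang 0.22418858290954788 z [-0.008 -0.004 -1.   ]
tool delta [ 2.9 13.5 -3.8]
```

View pics/c3.png

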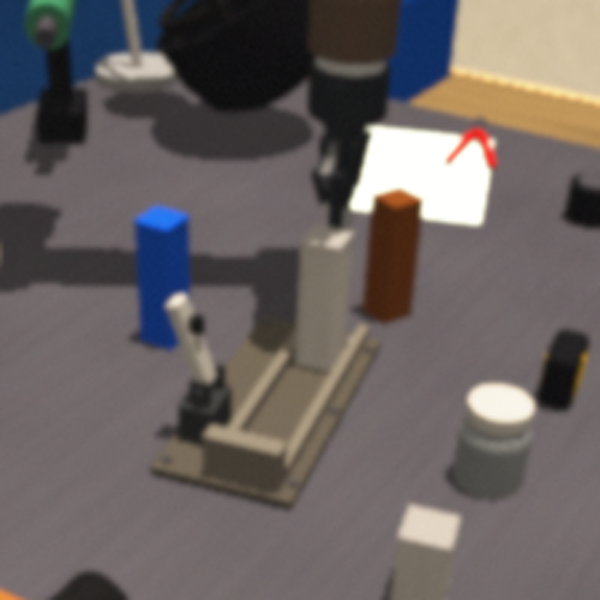

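The closed fingers hang just behind the steel tube, clear of the brown one. I'll push it slowly towards the stop.

Request:
apply_moves([
  [[0.03,0.08,0,0,0,0,-1],[0.03,0.14,0,0,0,0,-1],[0.03,0.19,0,0,0,0,-1],[0.03,0.24,0,0,0,0,-1],[0.03,0.29,0,0,0,0,-1]],
])

```text
clock: 3.25
position: [512.8, 99.3, 204.6]
ee_rot: [0.994, 0.113, 0.001, -0.0]
contact_force: [-0.8, 1.4, 1.1]
gripper_width: -0.2
```

```bash
python3 -c "
from h import *
st()
p=arm.get_image('scene');a=p['img'][60:260,230:430,::-1];cv2.imwrite('pics/c4.png',cv2.resize(a,(600,600),interpolation=cv2.INTER_CUBIC))"
```

```text
t 3.25 pos [512.8  99.3 204.6] tipjig [  3.5 102.  131.6] F [-0.8  1.4  1.1] w -0.2
tool x in world ang 0.2258392040651955 z [ 0.001  0.001 -1.   ]
```

View pics/c4.png

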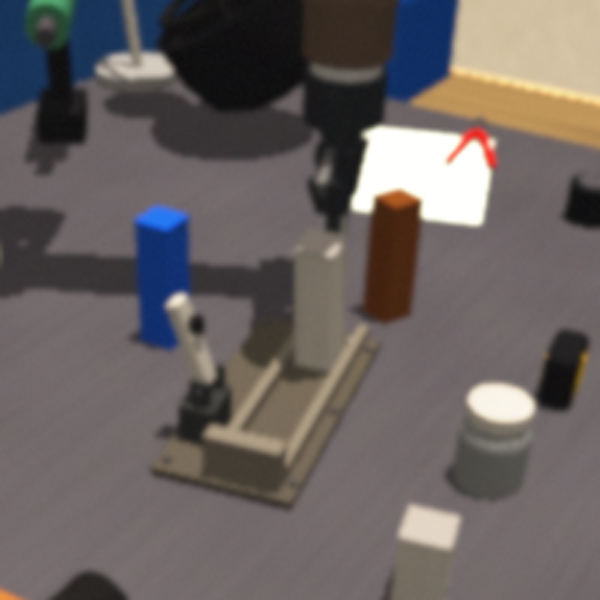

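The tube has started to tip, at about 1.5 N. I'll carry on.

Request:
apply_moves([
  [[-0.01,0.06,0,0,0,0,-1],[-0.02,0.12,0,0,0,0,-1],[-0.03,0.18,0,0,0,0,-1],[-0.03,0.24,0,0,0,0,-1],[-0.03,0.3,0,0,0,0,-1],[-0.03,0.36,0,0,0,0,-1],[-0.03,0.36,0,0,0,0,-1],[-0.03,0.36,0,0,0,0,-1]],
])

```text
clock: 4.1
position: [517.8, 63.8, 203.9]
ee_rot: [0.994, 0.113, -0.0, -0.0]
contact_force: [-0.3, 0.8, -0.5]
gripper_width: 0.2
```

```bash
python3 -c "
from h import *
to((0,115,130))
p=arm.get_image('scene');a=p['img'][60:260,230:430,::-1];cv2.imwrite('pics/c5.png',cv2.resize(a,(600,600),interpolation=cv2.INTER_CUBIC))"
```

```text
t 4.1 pos [517.8  63.8 203.9] tipjig [  0.3  66.3 130.9] F [-0.3  0.8 -0.5] w 0.2
tool x in world ang 0.22575793727233268 z [-0.  0. -1.]
tool delta [ -0.2 -48.7   0.9]
```

View pics/c5.png

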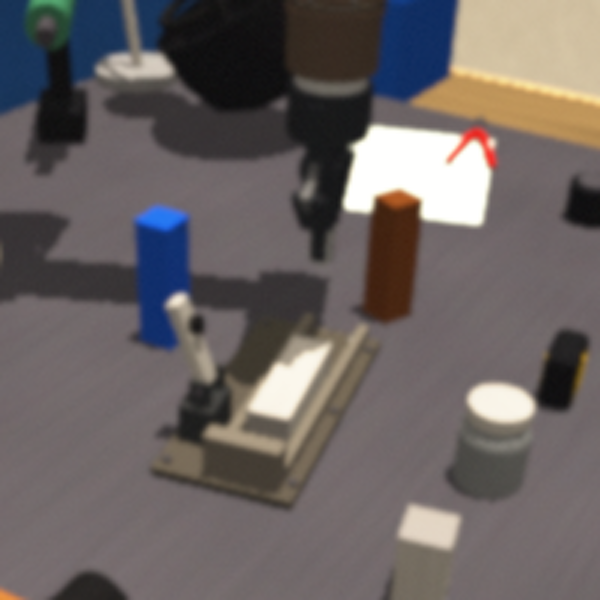

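The tube fell flat in the channel, short of the stop, and the clamp still leans back. Next I go behind the tube and down.

Request:
apply_moves([
  [[0,-0.4,0,0,0,0,-1],[0,-0.5,0.25,0,0,0,-1],[0,-0.5,0.6,0,0,0,-1],[0,-0.5,0.97,0,0,0,-1],[0,-0.5,0.97,0,0,0,-1]],
])

```text
clock: 4.65
position: [503.7, 111.7, 102.8]
ee_rot: [0.994, 0.113, -0.005, 0.002]
contact_force: [-0.8, 0.8, -0.1]
gripper_width: -0.4
```

```bash
python3 -c "
from h import *
to((0,36,33))
p=arm.get_image('top');
for n in ['tube','tube_center']: print(n,[(w2j(atz(p,q['at'],30)).round(1).tolist(),q['conf']) for q in arm.mark_of(n,p)])
a=p['img'][150:250,200:350,::-1];cv2.imwrite('pics/c6.png',cv2.resize(a,(750,500),interpolation=cv2.INTER_CUBIC))"
```

```text
t 4.65 pos [503.7 111.7 102.8] tipjig [ -3.5 116.   29.8] F [-0.8  0.8 -0.1] w -0.4
tool x in world ang 0.22587026495050988 z [-0.01  -0.005 -1.   ]
tool delta [ 3.3 80.  -3.1]
tube [([4.6, 55.7, 30.0], 0.87), ([-168.5, 74.6, 30.0], 0.62)]
tube_center [([2.3, -0.4, 30.0], 0.73), ([-171.7, 91.2, 30.0], 0.65)]
```

View pics/c6.png

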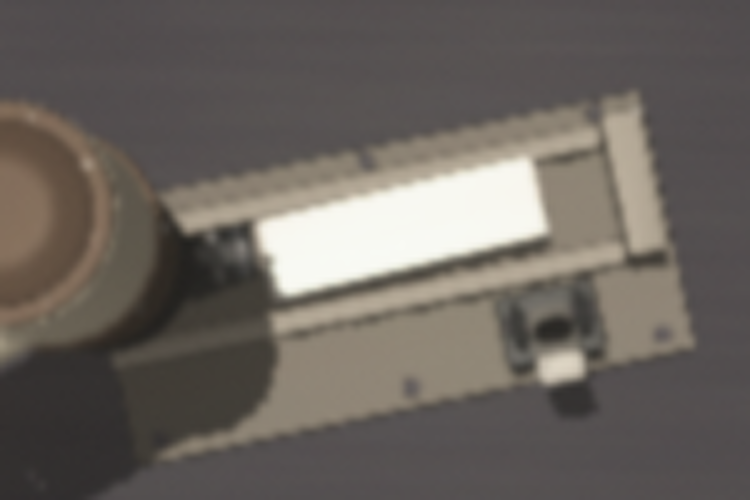

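The tube lies straight in the channel with about 40 mm left to the stop. The fingers are behind it, so I'll push along.

Request:
apply_moves([
  [[0,0.15,0,0,0,0,-1],[0,0.3,0,0,0,0,-1],[0,0.38,0,0,0,0,-1],[0,0.44,0,0,0,0,-1],[0,0.5,0,0,0,0,-1],[0,0.56,0,0,0,0,-1],[0,0.62,0,0,0,0,-1],[0,0.68,0,0,0,0,-1],[0,0.72,0,0,0,0,-1]],
])

```text
clock: 5.7
position: [522.9, 42.3, 107.0]
ee_rot: [0.994, 0.113, 0.0, -0.0]
contact_force: [-1.2, 3.6, 3.2]
gripper_width: 0.3
```

```bash
python3 -c "
from h import *
to((0,36,33))
p=arm.get_image('top');
for n in ['tube','tube_center']: print(n,[(w2j(atz(p,q['at'],30)).round(1).tolist(),q['conf']) for q in arm.mark_of(n,p)])
a=p['img'][150:250,200:350,::-1];cv2.imwrite('pics/c7.png',cv2.resize(a,(750,500),interpolation=cv2.INTER_CUBIC))"
```

```text
t 5.7 pos [522.9  42.3 107. ] tipjig [ 0.5 44.2 34. ] F [-1.2  3.6  3.2] w 0.3
tool x in world ang 0.2263352872017074 z [ 0.  0. -1.]
tool delta [-0.6  8.2  1. ]
tube [([-174.7, 71.8, 30.0], 0.9), ([-10.4, 22.3, 30.0], 0.58)]
tube_center [([-168.9, 93.9, 30.0], 0.94), ([5.7, -34.0, 30.0], 0.61)]
```

View pics/c7.png

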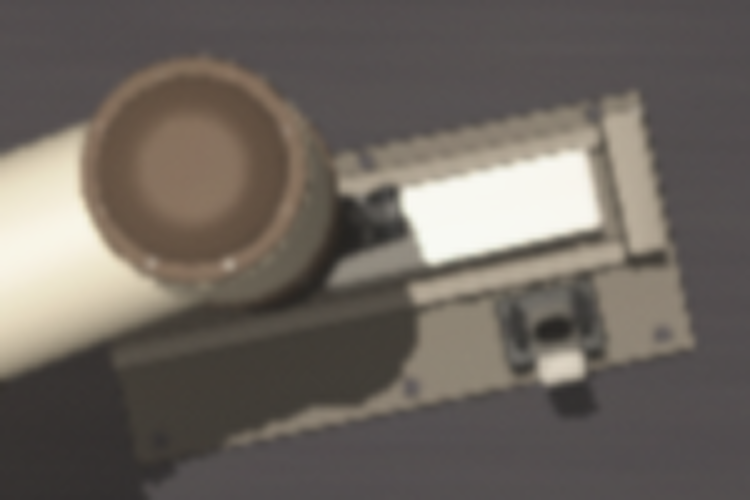

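A gap of about 10 mm remains. I'll push on in small steps and watch the force.

Request:
apply_moves([
  [[0,0.03,0,0,0,0,-1],[0,0.05,0,0,0,0,-1],[0,0.07,0,0,0,0,-1],[0,0.07,0,0,0,0,-1]],
])

```text
clock: 6.25
position: [523.9, 35.3, 106.6]
ee_rot: [0.994, 0.113, -0.001, 0.0]
contact_force: [-0.5, 0.4, -0.7]
gripper_width: -0.1
```

Request:
apply_moves([
  [[0,0.01,0,0,0,0,-1],[0,0.02,0,0,0,0,-1],[0,0.02,0,0,0,0,-1]],
])

```text
clock: 6.55
position: [524.6, 33.6, 106.9]
ee_rot: [0.994, 0.113, -0.0, 0.0]
contact_force: [-0.3, 1.1, -1.2]
gripper_width: -0.3
```

```bash
python3 -c "
from h import *
to((0,35,33))"
```

```text
t 6.55 pos [524.6  33.6 106.9] tipjig [ 0.2 35.3 33.9] F [-0.3  1.1 -1.2] w -0.3
tool x in world ang 0.2260853720049683 z [-0. -0. -1.]
tool delta [-0.2  0.3  0.9]
```

Request:
apply_moves([
  [[0,0.01,0,0,0,0,-1],[0,0.02,0,0,0,0,-1],[0,0.02,0,0,0,0,-1]],
])

```text
clock: 6.85
position: [525.4, 32.7, 106.9]
ee_rot: [0.994, 0.113, 0.001, -0.001]
contact_force: [-1.0, 6.3, -2.2]
gripper_width: -0.2
```

Request:
apply_moves([
  [[0,0.01,0,0,0,0,-1],[0,0.02,0,0,0,0,-1],[0,0.02,0,0,0,0,-1]],
])

```text
clock: 7.15
position: [525.6, 32.3, 106.9]
ee_rot: [0.994, 0.113, 0.001, -0.002]
contact_force: [-4.9, 15.0, -0.2]
gripper_width: 0.1
```

```bash
python3 -c "
from h import *
st()
p=arm.get_image('top');
a=p['img'][150:250,200:350,::-1];cv2.imwrite('pics/c8.png',cv2.resize(a,(750,500),interpolation=cv2.INTER_CUBIC))"
```

```text
t 7.15 pos [525.6  32.3 106.9] tipjig [ 1.1 34.1 33.9] F [-4.9 15.  -0.2] w 0.1
tool x in world ang 0.22592104581530364 z [ 0.001  0.003 -1.   ]
```

View pics/c8.png

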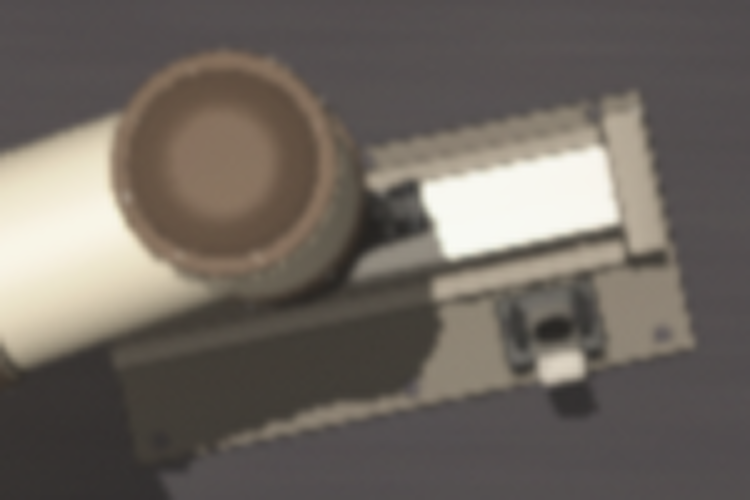

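The force rose to 15 N with the tool stalled at the expected place (tip y 34), and the tube looks flush with the stop. The tube is home. I'll back off, rise and go round to the clamp's outer side.

Request:
apply_moves([
  [[0,-0.1,0,0,0,0,-1],[0,-0.4,0,0,0,0,-1],[0,-0.4,-0.5,0,0,0,-1],[0,-0.4,-1,0,0,0,-1],[0,-0.4,-1,0,0,0,-1]],
])

```text
clock: 7.7
position: [520.3, 70.0, 214.2]
ee_rot: [0.993, 0.114, 0.008, -0.001]
contact_force: [0.5, 0.2, 0.3]
gripper_width: -0.3
```

Request:
apply_moves([
  [[0,0,-0.5,0,0,0,-1],[-0.2,0,-0.8,0,0,0,-1],[-0.6,0.2,-0.8,0,0,0,-1],[-1,0.4,-0.8,0,0,0,-1],[-1,0.4,-0.8,0,0,0,-1]],
])

```text
clock: 8.2
position: [423.8, 4.7, 287.0]
ee_rot: [0.994, 0.112, -0.001, 0.0]
contact_force: [0.6, -0.0, 0.3]
gripper_width: -0.0
```

```bash
python3 -c "
from h import *
to((-125,-75,120))
p=arm.get_image('top');
a=p['img'][150:250,200:350,::-1];cv2.imwrite('pics/c9.png',cv2.resize(a,(750,500),interpolation=cv2.INTER_CUBIC))"
```

```text
t 8.2 pos [423.8   4.7 287. ] tipjig [-104.6   29.5  214. ] F [ 0.6 -0.   0.3] w -0.0
tool x in world ang 0.22370749217744507 z [-0.001 -0.    -1.   ]
tool delta [-20.3 104.6  94. ]
```

View pics/c9.png

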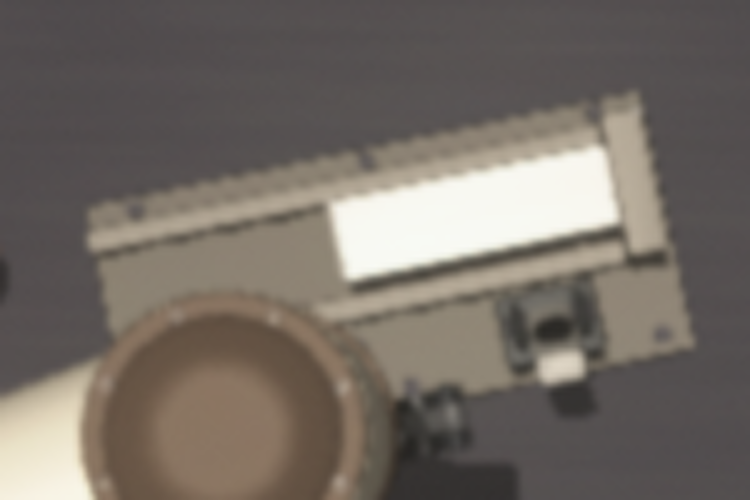

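The full tube shows and its end is at the stop face. Next comes the clamp.

Request:
apply_moves([
  [[-0.21,0.3,0,0,0,0,-1],[-0.21,0.65,0,0,0,0,-1],[-0.21,1,0,0,0,0,-1],[-0.21,1,0.3,0,0,0,-1],[-0.21,1,0.65,0,0,0,-1],[-0.21,1,0.94,0,0,0,-1],[-0.21,1,0.94,0,0,0,-1],[-0.21,1,0.94,0,0,0,-1]],
])

```text
clock: 9.05
position: [431.2, -94.7, 193.3]
ee_rot: [0.994, 0.113, -0.0, 0.0]
contact_force: [0.0, 0.6, 0.5]
gripper_width: 0.2
```

```bash
python3 -c "
from h import *
to((-55,-75,120))
p=arm.get_image('scene');a=p['img'][60:260,230:430,::-1];cv2.imwrite('pics/c10.png',cv2.resize(a,(600,600),interpolation=cv2.INTER_CUBIC))"
```

```text
t 9.05 pos [431.2 -94.7 193.3] tipjig [-119.4  -69.1  120.3] F [0.  0.6 0.5] w 0.2
tool x in world ang 0.22717071631169847 z [-0.    -0.001 -1.   ]
tool delta [64.4  6.1  0.3]
```

View pics/c10.png

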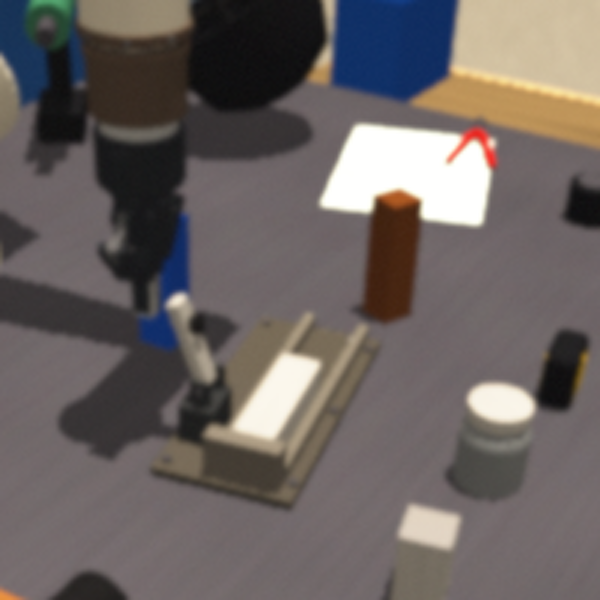

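Request:
apply_moves([
  [[0.1,0.05,0,0,0,0,-1],[0.18,0.05,0,0,0,0,-1],[0.26,0.05,0,0,0,0,-1],[0.34,0.05,0,0,0,0,-1],[0.41,0.05,0,0,0,0,-1],[0.48,0.05,0,0,0,0,-1],[0.55,0.05,0,0,0,0,-1],[0.62,0.05,0,0,0,0,-1]],
])

```text
clock: 9.9
position: [492.1, -85.5, 192.8]
ee_rot: [0.994, 0.113, -0.0, -0.0]
contact_force: [-0.9, -1.0, 1.2]
gripper_width: -0.0
```

```bash
python3 -c "
from h import *
st()
p=arm.get_image('scene');a=p['img'][60:260,230:430,::-1];cv2.imwrite('pics/c11.png',cv2.resize(a,(600,600),interpolation=cv2.INTER_CUBIC))"
```

```text
t 9.9 pos [492.1 -85.5 192.8] tipjig [-57.9 -73.6 119.8] F [-0.9 -1.   1.2] w -0.0
tool x in world ang 0.22617995860622173 z [-0.  0. -1.]
```

View pics/c11.png

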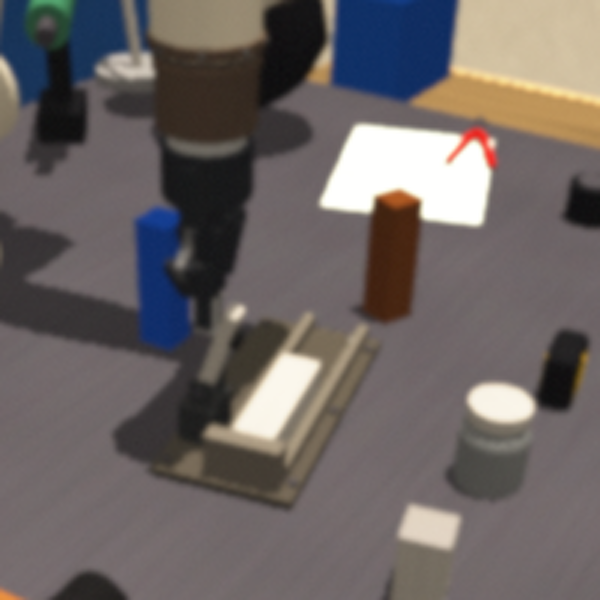

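The arm is rotated past upright. I'll push a bit further and then wait.

Request:
apply_moves([
  [[0.07,0,0,0,0,0,-1],[0.14,0,0,0,0,0,-1],[0.2,0,0,0,0,0,-1],[0.26,0,0,0,0,0,-1],[0.26,0,0,0,0,0,-1],[0.26,0,0,0,0,0,-1]],
])

```text
clock: 10.55
position: [516.9, -79.8, 192.8]
ee_rot: [0.994, 0.113, -0.0, -0.0]
contact_force: [0.1, 0.3, 0.1]
gripper_width: -0.4
```

```bash
python3 -c "
from h import *
st()
p=arm.get_image('scene');a=p['img'][60:260,230:430,::-1];cv2.imwrite('pics/c12.png',cv2.resize(a,(600,600),interpolation=cv2.INTER_CUBIC))"
```

```text
t 10.55 pos [516.9 -79.8 192.8] tipjig [-32.4 -73.5 119.8] F [0.1 0.3 0.1] w -0.4
tool x in world ang 0.22613774786714388 z [-0.  0. -1.]
```

View pics/c12.png

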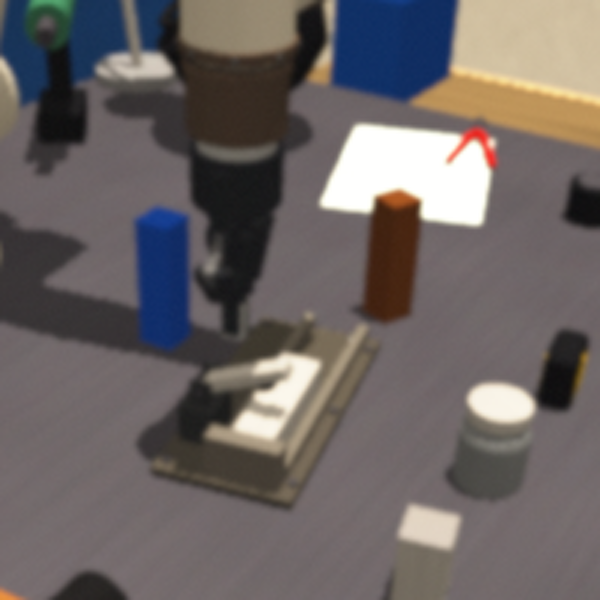

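The clamp is on its way down by itself. I'll raise the tool, move it clear and look again.

Request:
apply_moves([
  [[0,0,-0.4,0,0,0,-1],[0,0,-0.8,0,0,0,-1],[-0.2,-0.4,-1,0,0,0,-1],[-0.5,-0.8,-1,0,0,0,-1],[-0.7,-1,-1,0,0,0,-1],[-0.7,-1,-1,0,0,0,-1],[-0.7,-1,-1,0,0,0,-1],[-0.7,-1,-1,0,0,0,-1]],
])

```text
clock: 11.4
position: [426.9, 1.7, 293.0]
ee_rot: [0.994, 0.113, 0.0, 0.0]
contact_force: [0.6, 0.3, 0.3]
gripper_width: -0.1
```

```bash
python3 -c "
from h import *
st()
p=arm.get_image('scene');a=p['img'][100:250,240:420,::-1];a=cv2.resize(a,(480,400),interpolation=cv2.INTER_CUBIC)
X=lambda t:j2w((-58+85*np.cos(t),-75,65+85*np.sin(t)))
print('tip scene',[(q['at'],q['conf']) for q in arm.mark_of('clamp_tip',p)],[proj(p,X(t)).round(1).tolist() for t in(0,.2,.4)])
p2=arm.get_image('top');b=p2['img'][150:250,230:350,::-1]
print('tip top',[(q['at'],q['conf']) for q in arm.mark_of('clamp_tip',p2)],[proj(p2,X(t)).round(1).tolist() for t in(0,.2,.4)])
cv2.imwrite('pics/c13.png',a);cv2.imwrite('pics/c13b.png',cv2.resize(b,(720,600),interpolation=cv2.INTER_CUBIC))"
```

```text
t 11.4 pos [426.9   1.7 293. ] tipjig [-102.1   25.9  220. ] F [0.6 0.3 0.3] w -0.1
tool x in world ang 0.22581805707420952 z [ 0.001 -0.    -1.   ]
tip scene [([327.8, 194.2], 0.74), ([227.9, 271.1], 0.17)] [[[328.3, 194.0]], [[327.9, 188.6]], [[326.4, 183.1]]]
tip top [([303.4, 180.6], 0.87)] [[[302.6, 179.3]], [[302.6, 179.1]], [[302.9, 180.2]]]
```

View pics/c13.png

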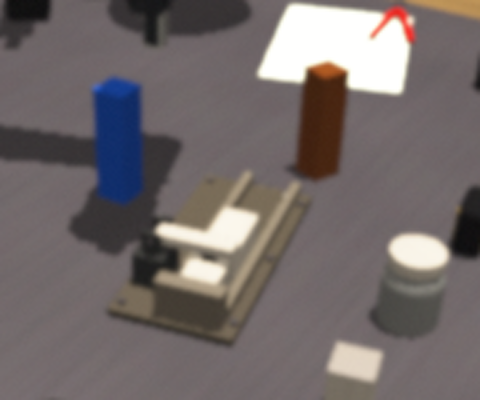

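View pics/c13b.png

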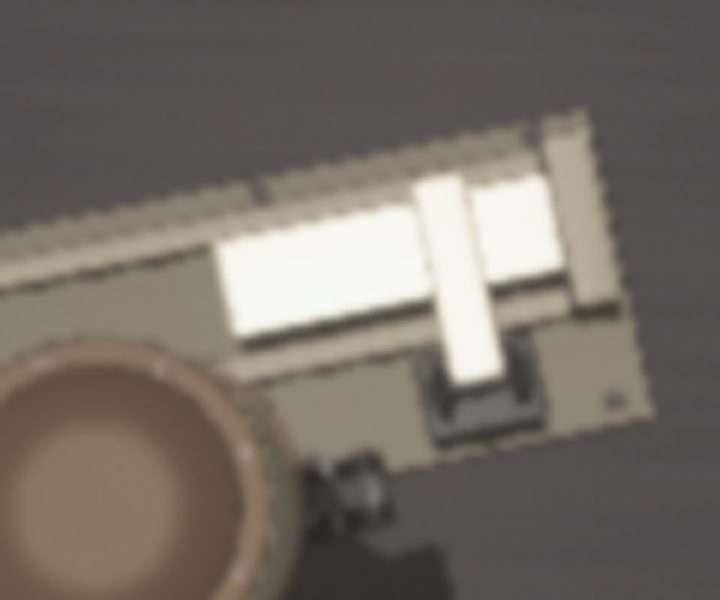

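```bash
python3 -c "
from h import *
p=arm.get_image('top'); im=p['img'].astype(np.float32).mean(2)
for z,name in((50,'tubetop')),:
  for x in(-16,-8,0,8,16):
    ys=np.arange(-104,-136,-2); uv=np.array([proj(p,j2w((x,y,z)))[0] for y in ys],np.float32)
    print(x,[int(v) for v in cv2.remap(im,uv[:,:1],uv[:,1:],cv2.INTER_LINEAR)[:,0]])
m=((im>225)).astype(np.uint8); m[:150]=0;m[250:]=0
# tube sides along y near stop and rear
for y in (10,-10,-30,-50,-95,-105,-112):
    xs=np.arange(-30,31,1); uv=np.array([proj(p,j2w((x,y,50)))[0] for x in xs],np.float32)
    v=cv2.remap(im,uv[:,:1],uv[:,1:],cv2.INTER_LINEAR)[:,0]; i=np.where(v>190)[0]; print(y,xs[i[0]],xs[i[-1]])
for x in (-15,0,12):
    ys=np.arange(40,0,-1); uv=np.array([proj(p,j2w((x,y,50)))[0] for y in ys],np.float32)
    v=cv2.remap(im,uv[:,:1],uv[:,1:],cv2.INTER_LINEAR)[:,0]; print('rear',x,ys[np.where(v>180)[0][0]])
a=p['img'][165:205,300:345,::-1];cv2.imwrite('pics/c14.png',cv2.resize(a,(675,600),interpolation=cv2.INTER_CUBIC))
"
```

```text
-16 [223, 224, 224, 225, 222, 217, 204, 181, 158, 165, 169, 170, 168, 167, 165, 161]
-8 [245, 245, 244, 244, 244, 242, 230, 202, 175, 163, 168, 170, 169, 167, 165, 162]
0 [244, 244, 244, 244, 243, 240, 231, 205, 175, 165, 168, 170, 170, 168, 166, 162]
8 [244, 243, 243, 243, 243, 240, 229, 207, 172, 169, 169, 170, 169, 168, 167, 164]
16 [244, 243, 242, 242, 242, 241, 232, 206, 179, 166, 168, 169, 169, 168, 167, 164]
10 -17 23
-10 -17 22
-30 -17 22
-50 -17 23
-95 -17 22
-105 -17 22
-112 -17 22
rear -15 20
rear 0 21
rear 12 21
```

View pics/c14.png

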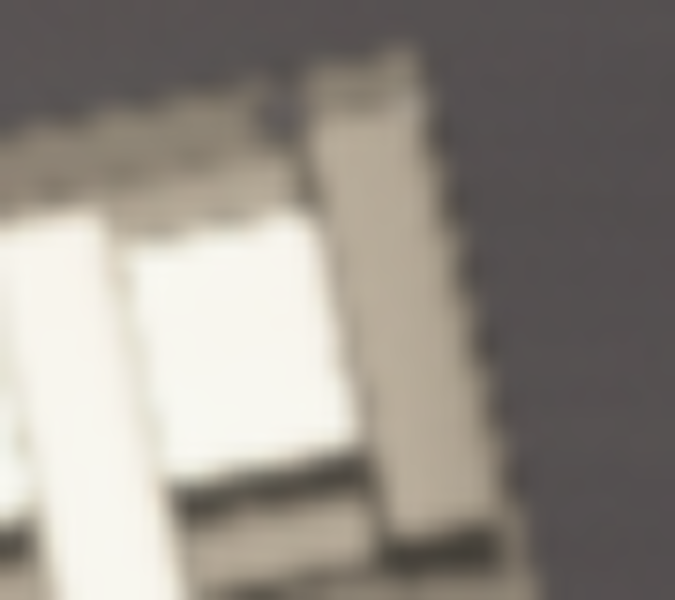

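The tube end meets the stop's face with no dark gap. It lies square to the rails with its rear end at y≈20, where a tube lying home should end. The clamp is level on the tube. I'm handing in.

```bash
python3 -c "
from h import *
print(arm.job_done())"
```

```text
the job is handed in; nothing more can be done
None
```

The job is done and handed in at about 12 s on the clock, well under the 48 s limit. With closed fingers I tipped the steel tube over so that it fell flat along the channel. I then pushed it to the end stop and flipped the swing clamp onto it.

**Tube at the stop:** the force rose to about 15 N when the tube met the stop. The last top picture shows no gap at the stop and the tube square to the rails. Its rear end is at y 20 to 21 mm in the jig's frame; a tube lying home would end at 20.

**Clamp:** the found clamp tip is within 1 px of the position for a level arm in both views. The pictures show the arm lying across the tube.

**Robot clear:** the fingertips were about 165 mm above the tube and off to the side at the end. The force readings after the push stayed at the noise level.

**Other items:** the robot touched nothing else. I did not measure the bystanders again. The brown and blue look-alikes, jar and short tube piece look unmoved in the last scene picture. The mallet and most of the tape measure were outside that crop.

No check failed. The networks also marked the blue look-alike as the tube, and I ignored those marks.

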